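Sort stripped battery parts into their trays

TASK

Two cell connectors (bars with a bolt at each end) and a vent cap from a forklift battery lie mixed on the bench. Put each of them into the tray that already holds a part of its kind, so that it lies wholly inside the tray and off its rim; keep the parts already there in their trays. Leave the bottle and the wrench where they are.

Things in the scene. Friction and masses are not known exactly. Their poses are not given: they have to be found in the camera images.
- link_a: rigid black cell connector, 130 mm long: bar along its x, 22 mm wide, 16 mm thick, with a round boss (34 mm across, 23 mm tall, steel bolt head on top to 30 mm) at each end, boss centres 48 mm from the middle; bar free for 62 mm between them. About 160 g. Origin: centre of its underside, z up. Starts lying loose on the bench between the trays.
- link_b: rigid black cell connector, 130 mm long: bar along its x, 22 mm wide, 16 mm thick, with a round boss (34 mm across, 23 mm tall, steel bolt head on top to 30 mm) at each end, boss centres 48 mm from the middle; bar free for 62 mm between them. About 160 g. Origin: centre of its underside, z up. Starts lying loose on the bench between the trays; a copy of link_a.
- cap_a: black plastic vent cap, 62 mm tall, standing upside down: head 51 mm across up to 24 mm height, flange 54 mm across to 28 mm, then a plain round stem 30 mm across to 62 mm, pointing up. About 60 g. Origin: centre of the flat face it stands on; z along the stem. Starts standing loose on the bench between the trays.
- link_tray: bare steel tray fixed to the bench, 240 (its x) x 180 (its y) x 45 mm tall, open on top, walls and floor 4 mm thick. Origin: centre of its underside. One of two equal trays, one to the left and one to the right, which may be swapped and turned by up to 0.2 rad. This one is the tray that already holds a connector (link_sample).
- cap_tray: bare steel tray fixed to the bench, 240 (its x) x 180 (its y) x 45 mm tall, open on top, walls and floor 4 mm thick. Origin: centre of its underside. One of two equal trays, one to the left and one to the right, which may be swapped and turned by up to 0.2 rad. This one is the tray that already holds a vent cap (cap_sample).
- link_sample: a connector of the same make as link_a, already lying loose in link_tray, across the tray near its -x end (centre about 85 mm from the tray's centre along the tray's x, lying along the tray's y).
- cap_sample: a vent cap of the same make as cap_a, already standing loose, stem up, in cap_tray near its -x end (about 80 mm from the tray's centre along the tray's x, within 30 mm of its middle in y).
- bottle: bystander: a white plastic bottle 66 mm in diameter and 170 mm tall, standing beyond the parts, to the left (+y). Origin: centre of its underside.
- wrench: bystander: a steel wrench 200 mm long, lying roughly crosswise on the bench beyond the parts. Origin: underside of its middle; x along its length.

How it is judged:
At the end, for the whole second after the job is handed in: All 3 connectors in link_tray and both caps in cap_tray, lying any way: origin within 116 mm (tray x) and 86 mm (tray y) of the tray's centre and under 35 mm above its underside, so not on the rim; released, slower than 0.03 m/s (x of link_a in the frame of link_tray between -0.116 and 0.116 m and y of link_a in the frame of link_tray between -0.086 and 0.086 m and z of link_a in the frame of link_tray between -0.002 and 0.035 m and linear speed of each of link_a, link_b, link_sample, cap_a, cap_sample below 0.03 m/s and x of link_b in the frame of link_tray between -0.116 and 0.116 m and y of link_b in the frame of link_tray between -0.086 and 0.086 m and z of link_b in the frame of link_tray between -0.002 and 0.035 m and x of link_sample in the frame of link_tray between -0.116 and 0.116 m and y of link_sample in the frame of link_tray between -0.086 and 0.086 m and z of link_sample in the frame of link_tray between -0.002 and 0.035 m and x of cap_a in the frame of cap_tray between -0.116 and 0.116 m and y of cap_a in the frame of cap_tray between -0.086 and 0.086 m and z of cap_a in the frame of cap_tray between -0.002 and 0.035 m and x of cap_sample in the frame of cap_tray between -0.116 and 0.116 m and y of cap_sample in the frame of cap_tray between -0.086 and 0.086 m and z of cap_sample in the frame of cap_tray between -0.002 and 0.035 m); the robot touches nothing.
It fails at once if the bottle is moved by more than 30 mm (distance of bottle from where it was at the start of the episode above 0.03 m).
It fails at once if the wrench is moved by more than 30 mm (distance of wrench from where it was at the start of the episode above 0.03 m).
It also fails if it takes over 64 s, if anything falls off the work surface, if the arm or the gripper's body presses on something with over 40 N, if the wrist force passes 120 N, or if a joint passes its speed limit or range.

ROBOT

A 7-joint arm with a two-finger parallel gripper is mounted at the origin on the work surface. World frame = base frame: x ahead of the robot, y to its left, z up, the work surface at z = 0. Lengths are in m, angles in rad, forces in N, time in s.
With the tool pointing down it reaches from about 0.4 to 0.85 m from the base axis. Payload 10.4 kg.
Tool frame: the origin (TCP) lies midway between the tips of the shut fingers; the grasp point (between the pads) lies 19 mm behind it (manip.grasp_offset is the distance from the TCP to the grasp point, in m); z points along the fingers, y is the line along which they close (so a half turn about z gives the same grasp; the last joint's range is limited). The gripper opens to 85 mm and grips with 20 to 120 N. Pads are 22 mm wide; open, the fingers measure 114 mm over their backs; the gripper's body (76 mm by 85 mm) begins 54 mm behind the grasp point. The pads swing forward as they close: fully open they stand 13 mm farther back than shut.
Start: joints at [1.228, 0.332, -0.065, 1.46, 0.022, 1.35, -0.088], TCP at [0.197, -0.593, 0.231] pointing down, gripper open.
Joint ranges: [-2.6, 2.6], [-0.5, 2.12], [-1.47, 1.34], [0.16, 2.42], [-1.27, 4.41], [0.06, 2.06], [-2.6, 2.6]. Speed limits (rad/s): [2.22, 2.22, 2.79, 2.79, 3.14, 3.14, 3.14].

INTERFACE

Orientations are given as a unit quaternion [x, y, z, w].
In Python, from workcell import manip gives the robot as it stands.
- The arm moves only by the tool move_tool, called after "Request:" in YAML: its name, and indented under it one key for each argument. Schema: {"type":"object","properties":{"increments":{"type":"array","items":{"type":"object","properties":{"ax":{"type":"number"},"ay":{"type":"number"},"az":{"type":"number"},"tx":{"type":"number"},"ty":{"type":"number"},"tz":{"type":"number"},"finger_gap":{"type":"number"}},"additionalProperties":false,"required":["finger_gap"]},"minItems":1,"maxItems":20},"squeeze":{"type":"number"},"only":{"type":"string"},"quiet":{"type":"boolean"},"lines":{"type":"string"}},"required":["increments"],"additionalProperties":false}. increments is a list of rows, 1 to 20 of them, each an object with the fields ax, ay, az (a rotation vector in shares of 180 degrees (1.0 is 180 degrees)), tx, ty, tz (the shift in fractions of the full range, 1 being 0.8 m), finger_gap (the opening from 0.0 (shut) to 1.0 (fully open)); a field left out counts as zero (the opening has to be given); each row is the pose to reach, as a shift and turn from the pose commanded when the call began, along the tool's axes at that moment; what a row does not reach only later rows make up. A row lasts 1/8 s, in which the tool goes at most 0.0625 m and 0.188 rad, less where a joint would pass 70% of its speed; a pose out of reach is approached as far as the arm can. The fingers move at their own pace and stop on an object; squeeze is the grip in N (left out, the last holds). Time passes only in rows, so rows that do not move let the fingers close. The tool returns the time, the measured TCP pose, the force, the opening and the grip force at its end. only (a regular expression) keeps the lines of the reply that match it, lines (a string "A,B") keeps lines A to B, and quiet returns only ok. Shift and turn numbers lie between -1 and 1, and a call with a number outside is refused. Input that does not fit is refused with a message, and nothing moves.
- manip.get_obs(): the state, without advancing time (a new reading comes with each control period).
- manip.camera(name): name is "scene" or "side" or "wrist"; returns the picture (420x560x3 uint8, blue, green, red); there is no depth.
- manip.calibration(name): a dict with "fx", "fy", "cx", "cy" (pixels), "world_from_camera" (4x4, takes a point from camera to world coordinates); the wrist camera has in their place "tool_from_camera" (4x4, takes a point from camera to tool coordinates, whose origin is the TCP and whose axes are the flange's). Camera axes: x right, y up, looking along -z (the intrinsics and any distortion apply to the point x, -y, -z); pixel columns grow to the right and rows downward; lengths in m; the calibration is good to about 2 mm. A picture is of the moment at which its call begins: read the wrist's pose just before it. calibration takes no time and is no camera call.
- manip.hand_in(): hands the job in; it is judged then, once.
The state is a dict: "clock": time; "joint_pos": joint angles; "joint_velocities": joint speeds; "tau": joint torques, N m; "position": TCP position; "ee_rot": TCP orientation; "ft_force": force on the tool from outside, world axes, zero at the start; "torque": the same for the moment, N m; "grip_width": opening from 0.0 (shut) to 1.0 (fully open); "grasp_force": force on a finger pad.
Only numpy, scipy, OpenCV 4.12 (cv2) and the standard library are available. Lean on these libraries where they do the work, as an engineer would, in place of code of your own. Each camera call takes 0.05 s, during which the arm holds its last target. There are 200 camera calls.

## Working session

There is one attempt and no reset: what is moved stays moved. The work goes in short steps, Python scripts to look and compute and a tool call to move; the robot and the scene stay as the last step left them, time stands still between calls to the robot, and variables do not carry over. Pictures are saved under pics/ and viewed, at most 10 in all, crops included, and the job is handed in when it is done.

```bash
ls; mkdir -p pics; python3 - <<'E'
from workcell import manip
import cv2,numpy as np
o=manip.get_obs();print(o['clock'],o['position'],o['ee_rot'],o['grip_width'])
for n in("scene","side"):
    cv2.imwrite(f"pics/{n}0.png",manip.camera(n))
for n in("scene","side","wrist"):
    c=manip.calibration(n);print(n,{k:np.round(v,4).tolist() if not isinstance(v,str) else v for k,v in c.items()})
E
```

```text
pics
workcell.py
0.0 [ 0.19638988 -0.59294373  0.23049405] [ 9.87236826e-01  1.59257418e-01 -1.49947862e-04 -7.07685678e-04] 0.9993594798127587
scene {'fx': 419.1668, 'fy': 419.1668, 'cx': 280.4079, 'cy': 217.1716, 'world_from_camera': [[-0.0201, -0.6539, 0.7563, 1.415], [0.9995, -0.0301, 0.0006, 0.021], [0.0224, 0.756, 0.6542, 0.7463], [0.0, 0.0, 0.0, 1.0]]}
side {'fx': 382.6477, 'fy': 382.6477, 'cx': 283.8934, 'cy': 205.1836, 'world_from_camera': [[-0.934, 0.2278, -0.2751, 0.2742], [-0.3569, -0.5698, 0.7402, 0.8496], [0.0119, 0.7896, 0.6135, 0.7441], [0.0, 0.0, 0.0, 1.0]]}
wrist {'fx': 323.2978, 'fy': 323.2978, 'cx': 275.834, 'cy': 200.763, 'tool_from_camera': [[0.0006, 0.9643, 0.2647, 0.0679], [1.0, -0.0001, -0.002, -0.0002], [-0.0019, 0.2647, -0.9643, -0.142], [0.0, 0.0, 0.0, 1.0]]}
```

View pics/scene0.png

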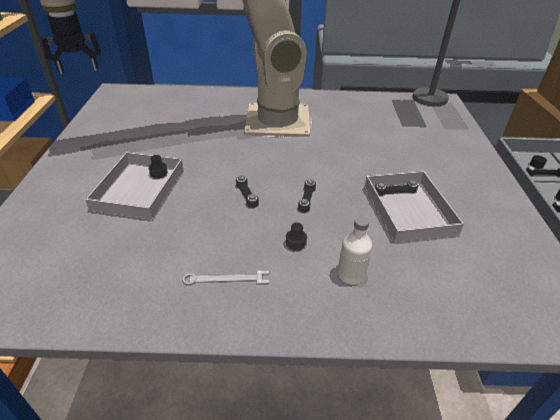

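View pics/side0.png

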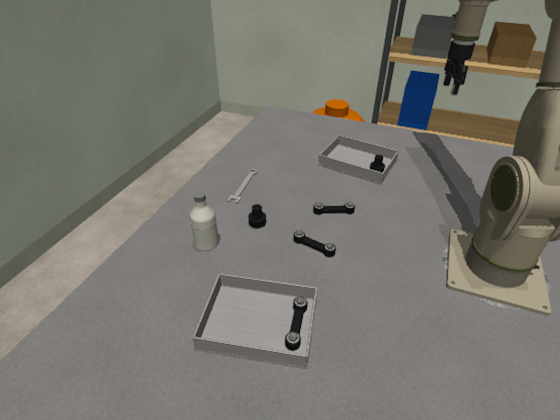

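The scene view shows the cap tray on the left (cap at 158,166), links at (247,190) and (307,195), the loose cap at (296,237) and the link tray on the right (sample at 398,188). The bottle is at (355,255) and the wrench at (227,279). The side view shows the same things: links at (314,243) and (334,209), and the cap at (257,216).

```bash
cat > h.py <<'E'
import numpy as np,cv2
from workcell import manip
from scipy.spatial.transform import Rotation as R
def cam(n,obs=None):
    c=manip.calibration(n)
    if n=="wrist":
        T=np.eye(4);T[:3,:3]=R.from_quat(obs["ee_rot"]).as_matrix();T[:3,3]=obs["position"];T=T@np.array(c["tool_from_camera"])
    else:T=np.array(c["world_from_camera"])
    return c,T
def ray(ct,p):
    c,T=ct
    d=T[:3,:3]@np.array([(p[0]-c["cx"])/c["fx"],-(p[1]-c["cy"])/c["fy"],-1]);return T[:3,3],d/np.linalg.norm(d)
def plane(ct,p,z):
    o,d=ray(ct,p);return o+d*(z-o[2])/d[2]
def tri(rays):
    A=sum(np.eye(3)-np.outer(d,d) for o,d in rays);b=sum((np.eye(3)-np.outer(d,d))@o for o,d in rays)
    x=np.linalg.solve(A,b);return x,max(np.linalg.norm(np.cross(d,x-o)) for o,d in rays)
def blobs(img,roi,thr=70,minA=60):
    x0,y0,x1,y1=roi;m=np.zeros(img.shape[:2],np.uint8)
    m[y0:y1,x0:x1]=(img[y0:y1,x0:x1].max(2)<thr)*255
    k=[c for c in cv2.findContours(m,cv2.RETR_EXTERNAL,cv2.CHAIN_APPROX_NONE)[0] if cv2.contourArea(c)>minA]
    return m,k
def heads(img,c,t=85):
    f=np.zeros(img.shape[:2],np.uint8);cv2.drawContours(f,[cv2.convexHull(c)],-1,255,-1)
    f=cv2.erode(f,np.ones((3,3)))
    n,l,s,ce=cv2.connectedComponentsWithStats(((img.max(2)>t)&(f>0)).astype(np.uint8))
    return [(ce[i].round(1).tolist(),int(s[i,4])) for i in range(1,n) if s[i,4]>3]
E
python3 - <<'E'
from h import *
S={"scene":[(225,168,325,255),(145,150,175,182),(375,178,422,196)],"side":[(240,195,365,260),(365,150,392,174),(280,290,312,352)]}
for n in S:
    im=cv2.imread(f"pics/{n}0.png");ct=cam(n)
    for r in S[n]:
        m,k=blobs(im,r)
        for c in k:
            x,y,w,h=cv2.boundingRect(c)
            print(n,(x,y,w,h),cv2.contourArea(c),"plane.01",plane(ct,(x+w/2,y+h/2),.012).round(3)[:2],heads(im,c))
tr={"scene":[[(366,178),(423,173),(460,209),(396,240)],[(130,154),(183,158),(150,216),(89,211)]]}
a=np.hstack([cv2.resize(cv2.imread("pics/scene0.png")[y:y+75,x:x+100],None,fx=4,fy=4,interpolation=cv2.INTER_CUBIC) for x,y in((364,168),(87,148))])
b=np.hstack([cv2.resize(cv2.imread("pics/side0.png")[y:y+100,x:x+133],(400,300),interpolation=cv2.INTER_CUBIC) for x,y in((190,268),(300,120))])
cv2.imwrite("pics/tr.png",np.vstack([a,b]))
E
```

```text
scene (286, 223, 21, 28) 399.5 plane.01 [0.641 0.063] []
scene (303, 183, 12, 19) 98.5 plane.01 [0.454 0.101] []
scene (236, 180, 22, 28) 170.5 plane.01 [ 0.469 -0.077] [([240.5, 181.0], 6), ([250.7, 195.7], 56)]
scene (149, 155, 18, 24) 282.5 plane.01 [ 0.348 -0.36 ] []
scene (375, 183, 43, 13) 217.0 plane.01 [0.427 0.358] [([399.5, 184.7], 14), ([411.4, 185.6], 7), ([381.5, 187.2], 18), ([395.5, 193.0], 4)]
side (293, 234, 43, 23) 283.0 plane.01 [0.46  0.104] [([297.9, 235.6], 9), ([328.6, 247.7], 28)]
side (313, 205, 42, 10) 227.5 plane.01 [ 0.451 -0.068] [([318.6, 207.3], 11), ([348.9, 206.6], 8)]
side (248, 204, 19, 25) 289.5 plane.01 [0.656 0.047] []
side (370, 155, 15, 17) 141.5 plane.01 [ 0.374 -0.392] []
side (285, 338, 16, 13) 83.0 plane.01 [0.412 0.41 ] [([292.6, 340.6], 34)]
side (290, 302, 17, 32) 242.5 plane.01 [0.423 0.343] [([299.7, 304.4], 22), ([293.0, 313.0], 5), ([303.4, 314.0], 5)]
```

View pics/tr.png

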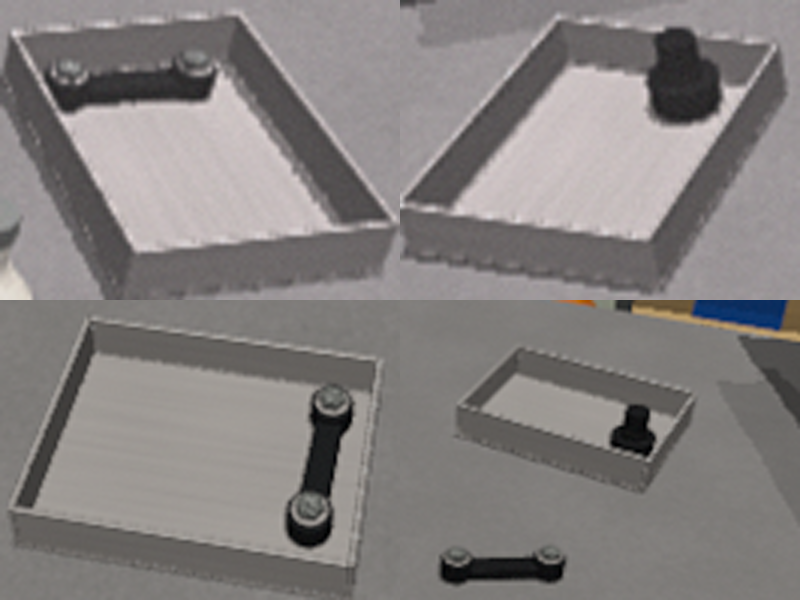

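```bash
python3 - <<'E'
from h import *
A,B=cam("scene"),cam("side")
L=[((367,176.3),(317,288)),((424,171.3),(308.4,355.3)),((463.3,223.3),(194.7,338.3)),((397,231.3),(219.9,274.7))]
C=[((127.5,151.8),(397.4,152.3)),((182,159.3),(381.5,173.2)),((149,208),(319.3,155.6)),((87.5,199.8),(339.2,136.6))]
H=[((241,181),(348.9,206.6)),((252,200),(318.6,207.3)),((311,183),(330,247.5)),((304.5,203.5),(298,235.6)),((296.3,226),(257,206))]
for G in(L,C,H):
    P=[]
    for s,d in G:
        x,e=tri([ray(A,s),ray(B,d)]);P.append(x);print(x.round(3),round(e,4))
    if len(P)==4:
        P=np.array(P);v=P[3]+P[2]-P[0]-P[1];print("centre",P.mean(0).round(3),"x-axis yaw",np.arctan2(v[1],v[0]).round(3),np.linalg.norm(v)/2,np.linalg.norm(P[1]-P[0]))
o=manip.get_obs();M=R.from_quat(o["ee_rot"]).as_matrix();print(M.round(3))
E
```

```text
[0.405 0.269 0.041] 0.0008
[0.371 0.442 0.043] 0.0024
[0.601 0.489 0.041] 0.0014
[0.637 0.314 0.038] 0.0004
centre [0.503 0.378 0.041] x-axis yaw 0.195 0.2356582434893807 0.17604264154453278
[ 0.315 -0.456  0.04 ] 0.0027
[ 0.346 -0.283  0.042] 0.0003
[ 0.576 -0.324  0.038] 0.0007
[ 0.547 -0.497  0.036] 0.0002
centre [ 0.446 -0.39   0.039] x-axis yaw -0.175 0.23435747392967476 0.17615225129208276
[ 0.411 -0.099  0.014] 0.0002
[ 0.498 -0.061  0.014] 0.0003
[0.417 0.106 0.02 ] 0.0014
[0.513 0.087 0.017] 0.0013
[0.652 0.059 0.061] 0.0012
[[ 0.949  0.314 -0.   ]
 [ 0.314 -0.949  0.001]
 [-0.    -0.001 -1.   ]]
```

Units first: shifts go in shares of 0.8 m and turns go in shares of 180 degrees. So -0.432 m / 0.8 = -0.54, 0.421 m / 0.8 = 0.5263.

Request:
move_tool:
  increments:
    - {"tx":0.5263,"ty":-0.54,"finger_gap":1}
    - {"tx":0.5263,"ty":-0.54,"finger_gap":1}
    - {"tx":0.5263,"ty":-0.54,"finger_gap":1}
    - {"tx":0.5263,"ty":-0.54,"finger_gap":1}
    - {"tx":0.5263,"ty":-0.54,"finger_gap":1}
    - {"tx":0.5263,"ty":-0.54,"finger_gap":1}
    - {"tx":0.5263,"ty":-0.54,"finger_gap":1}
    - {"tx":0.5263,"ty":-0.54,"finger_gap":1}
    - {"tx":0.5263,"ty":-0.54,"finger_gap":1}
    - {"tx":0.5263,"ty":-0.54,"finger_gap":1}
    - {"tx":0.5263,"ty":-0.54,"finger_gap":1}
    - {"tx":0.5263,"ty":-0.54,"finger_gap":1}
    - {"tx":0.5263,"ty":-0.54,"finger_gap":1}

```text
clock: 1.72
position: [0.4599, -0.0522, 0.2312]
ee_rot: [0.987, 0.158, -0.0, 0.0]
ft_force: [-0.2, -0.6, -0.6]
grip_width: 0.996
grasp_force: 0.0
```

```bash
cat > snap.py <<'E'
import sys,json
from h import *
n=sys.argv[1];o=manip.get_obs();cv2.imwrite(f"pics/{n}.png",manip.camera("wrist"))
json.dump({k:np.array(o[k]).tolist() for k in("ee_rot","position")},open(f"pics/{n}.json","w"));print(o["clock"],np.round(o["position"],4),np.abs(o["joint_velocities"]).max())
E
python3 snap.py w1
```

```text
1.725 [ 0.4599 -0.0522  0.2312] 0.003966001891329307
```

Request:
move_tool:
  increments:
    - {"tx":0.05,"ty":-0.1475,"finger_gap":1}
    - {"tx":0.05,"ty":-0.1475,"finger_gap":1}
    - {"tx":0.05,"ty":-0.1475,"finger_gap":1}
    - {"tx":0.05,"ty":-0.1475,"finger_gap":1}

```text
clock: 2.28
position: [0.4612, 0.0728, 0.2312]
ee_rot: [0.987, 0.159, -0.0, 0.0]
ft_force: [0.9, -1.1, 0.9]
grip_width: 1.002
grasp_force: 0.0
```

```bash
python3 snap.py w2
```

```text
2.275 [0.4612 0.0728 0.2312] 0.01951887996365108
```

```bash
python3 -c "
import cv2,numpy as np
cv2.imwrite('pics/w12.png',np.hstack([cv2.resize(cv2.imread(f'pics/w{i}.png'),(400,300)) for i in (1,2)]))"
```

```text
(no output)
```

View pics/w12.png

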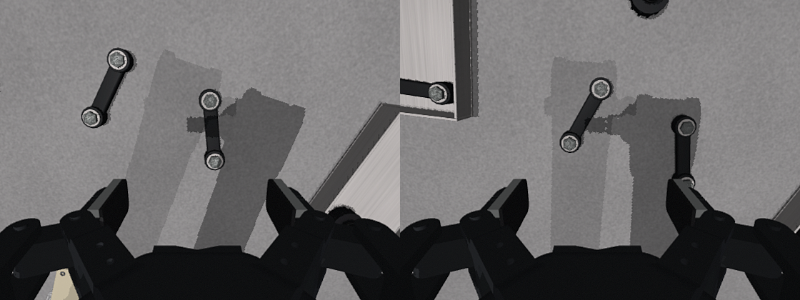

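The left (w1) picture shows link Q bolts near (119,59),(92,117) and link P bolts near (209,100),(214,160). In w2 they are Q (200,88),(170,142) and P (285,127),(288,183), the last partly behind a finger. All are in half-frame pixels.

```bash
cat > m.py <<'E'
import json
from h import *
def wc(n): return cam("wrist",json.load(open(f"pics/{n}.json")))
def refine(n,p,s=22,r=(7,13)):
    g=cv2.cvtColor(cv2.imread(f"pics/{n}.png"),cv2.COLOR_BGR2GRAY);x,y=int(p[0])-s,int(p[1])-s
    w=cv2.resize(g[y:y+2*s,x:x+2*s],None,fx=4,fy=4,interpolation=cv2.INTER_CUBIC)
    c=cv2.HoughCircles(w,cv2.HOUGH_GRADIENT,1,200,param1=80,param2=8,minRadius=4*r[0],maxRadius=4*r[1])
    return None if c is None else (c[0,0]/4+[x,y,0])
E
python3 - <<'E'
from m import *
k=1.4
for name,a,b in(("Q1",(119,59),(200,88)),("Q2",(92,117),(170,142)),("P1",(209,100),(285,127)),("P2",(214,160),(288,183))):
    a=np.array(a)*k;b=np.array(b)*k;ra,rb=refine("w1",a),refine("w2",b)
    print(name,a,ra,b,rb)
    for u,v in((a,b),(ra[:2],rb[:2])):
        x,e=tri([ray(wc("w1"),u),ray(wc("w2"),v)]);print("  ",x.round(4),round(e,4),plane(wc("w1"),u,.03).round(4),plane(wc("w2"),v,.03).round(4))
E
```

```text
Q1 [166.6  82.6] [163.375       82.375       12.30000019] [280.  123.2] [280.875      124.375       12.57499981]
   [0.5166 0.0856 0.0162] 0.0004 [0.5173 0.0811 0.03  ] [0.5166 0.086  0.03  ]
   [0.5161 0.0847 0.0286] 0.0003 [0.5165 0.0842 0.03  ] [0.5158 0.0847 0.03  ]
Q2 [128.8 163.8] [126.875      165.625       12.57499981] [238.  198.8] [237.125 201.125  11.75 ]
   [0.4224 0.1044 0.0204] 0.0003 [0.4249 0.1008 0.03  ] [0.4255 0.1041 0.03  ]
   [0.4208 0.1045 0.0245] 0.0002 [0.4223 0.1023 0.03  ] [0.4227 0.1043 0.03  ]
P1 [292.6 140. ] [293.875      141.125       12.30000019] [399.  177.8] [401.375      179.125       12.30000019]
   [ 0.5024 -0.0575  0.0227] 0.0003 [ 0.5032 -0.057   0.03  ] [ 0.5026 -0.0544  0.03  ]
   [ 0.5021 -0.0589  0.0267] 0.0002 [ 0.5025 -0.0586  0.03  ] [ 0.5021 -0.0574  0.03  ]
P2 [299.6 224. ] [300.625      225.375       11.42500019] [403.2 256.2] [401.375      259.875       11.97500038]
   [ 0.4204 -0.0936  0.0361] 0.0009 [ 0.4177 -0.0948  0.03  ] [ 0.4195 -0.0968  0.03  ]
   [ 0.4157 -0.0964  0.0304] 0.0009 [ 0.4165 -0.0964  0.03  ] [ 0.4145 -0.0967  0.03  ]
```

Both links measured, with bolt heads at about 27 mm. Q's centre is (0.469, 0.095), yaw −0.207; P's is (0.459, −0.078), yaw 0.411. I'll grasp Q first.

To row units: 0.226 m / 0.8 = 0.2825, 0.12 m / 0.8 = 0.15, 0.18 rad / 3.1416 = 0.0573.

Request:
move_tool:
  increments:
    - {"az":0.0573,"tx":0.0179,"ty":-0.0229,"tz":0.0625,"finger_gap":0.6}
    - {"az":0.1146,"tx":0.0179,"ty":-0.0229,"tz":0.125,"finger_gap":0.6}
    - {"az":0.1677,"tx":0.0179,"ty":-0.0229,"tz":0.15,"finger_gap":0.6}
    - {"az":0.1677,"tx":0.0179,"ty":-0.0229,"tz":0.1875,"finger_gap":0.6}
    - {"az":0.1677,"tx":0.0179,"ty":-0.0229,"tz":0.2375,"finger_gap":0.6}
    - {"az":0.1677,"tx":0.0179,"ty":-0.0229,"tz":0.2688,"finger_gap":0.6}
    - {"az":0.1677,"tx":0.0179,"ty":-0.0229,"tz":0.2825,"finger_gap":0.6}
    - {"az":0.1677,"tx":0.0179,"ty":-0.0229,"tz":0.2825,"finger_gap":0.6}
    - {"az":0.1677,"tx":0.0179,"ty":-0.0229,"tz":0.2825,"finger_gap":0}
    - {"az":0.1677,"tx":0.0179,"ty":-0.0229,"tz":0.2825,"finger_gap":0}
    - {"az":0.1677,"tx":0.0179,"ty":-0.0229,"tz":0.2825,"finger_gap":0}
    - {"az":0.1677,"tx":0.0179,"ty":-0.0229,"tz":0.2825,"finger_gap":0}
    - {"az":0.1677,"tx":0.0179,"ty":-0.0229,"tz":0.2825,"finger_gap":0}
  squeeze: 60

```text
clock: 3.95
position: [0.47, 0.0955, 0.0065]
ee_rot: [0.995, -0.103, 0.001, 0.0]
ft_force: [-2.3, -0.6, 6.9]
grip_width: 0.237
grasp_force: 59.1
```

```bash
cat > go.py <<'E'
# go.py x y z yaw : shift and turn in tool axes
import sys
from h import *
x,y,z,w=map(float,sys.argv[1:]);o=manip.get_obs();r=R.from_quat(o["ee_rot"]);M=r.as_matrix()
yaw=np.arctan2(M[1,0],M[0,0]);d=M.T@(np.array([x,y,z])-o["position"])
print("yaw",yaw.round(3),"rz",round(yaw-w,3),"d",d.round(4),"dist",np.linalg.norm(d).round(3),"tilt",M[2].round(3),"j",np.round(o["joint_pos"],2))
E
# link tray slots at tray (0.032, +-0.042)
python3 -c "
import numpy as np
for c,a,q in(((.503,.378),.195,[(.032,.042),(.032,-.042)]),((.446,-.390),-.175,[(.03,0)])):
  for x,y in q: print(c[0]+x*np.cos(a)-y*np.sin(a),c[1]+x*np.sin(a)+y*np.cos(a))"
```

```text
0.5262553309571648 0.42540453123987976
0.5425317198940082 0.3429965269977152
0.47554179616714803 -0.3952232441278079
```

```bash
python3 go.py .526 .425 .12 .195; python3 -c "
from h import *
print(plane(cam('scene'),(353,278),0.0),plane(cam('side'),(204,243),0.0))"
```

```text
yaw -0.207 rz -0.402 d [-0.0128 -0.3339 -0.1135] dist 0.353 tilt [ 0.002  0.    -1.   ] j [ 0.34  0.37 -0.7   2.03  0.32  0.85 -2.32]
[0.76206843 0.1947253  0.        ] [0.75404247 0.19633982 0.        ]
```

To row units: -0.3339 m / 0.8 = -0.4174, -0.12 m / 0.8 = -0.15, -0.402 rad / 3.1416 = -0.128.

Request:
move_tool:
  increments:
    - {"tz":-0.075,"finger_gap":0}
    - {"tz":-0.1375,"finger_gap":0}
    - {"az":-0.0318,"tx":-0.0038,"ty":-0.075,"tz":-0.1419,"finger_gap":0}
    - {"az":-0.0637,"tx":-0.0075,"ty":-0.15,"tz":-0.1419,"finger_gap":0}
    - {"az":-0.0955,"tx":-0.0113,"ty":-0.225,"tz":-0.1419,"finger_gap":0}
    - {"az":-0.128,"tx":-0.016,"ty":-0.3,"tz":-0.1419,"finger_gap":0}
    - {"az":-0.128,"tx":-0.016,"ty":-0.375,"tz":-0.1419,"finger_gap":0}
    - {"az":-0.128,"tx":-0.016,"ty":-0.4174,"tz":-0.1419,"finger_gap":0}
    - {"az":-0.128,"tx":-0.016,"ty":-0.4174,"tz":-0.1419,"finger_gap":0}
    - {"az":-0.128,"tx":-0.016,"ty":-0.4174,"tz":-0.1419,"finger_gap":0}
    - {"az":-0.128,"tx":-0.016,"ty":-0.4174,"tz":-0.1419,"finger_gap":0}

```text
clock: 5.32
position: [0.5259, 0.4235, 0.119]
ee_rot: [0.995, 0.096, 0.0, 0.0]
ft_force: [-0.5, -0.7, -0.7]
grip_width: 0.232
grasp_force: 60.2
```

```bash
python3 snap.py w3; python3 go.py .526 .425 .0115 .195
```

```text
5.325 [0.5259 0.4235 0.119 ] 0.0025086656290726453
yaw 0.193 rz -0.002 d [ 0.0003 -0.0015  0.1075] dist 0.108 tilt [ 0.001  0.001 -1.   ] j [-0.19  0.66 -0.82  1.41  0.49  1.28 -2.42]
```

View pics/w3.png

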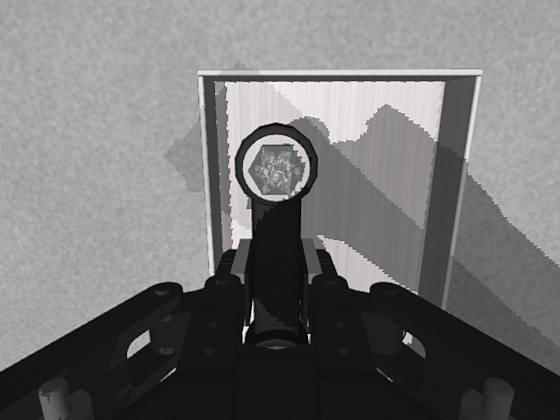

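The picture shows the held link over the tray, parallel to its walls. The far rim corners are at (199,73) and (481,72).

To row units: 0.1065 m / 0.8 = 0.1331, 0.1 m / 0.8 = 0.125.

```bash
python3 - <<'E'
from m import *
a,b=[plane(wc("w3"),p,.045)[:2] for p in((199,72),(481,71))]
u=(b-a)/np.linalg.norm(b-a);x=np.array([-u[1],u[0]]);print(a,b,np.linalg.norm(b-a),"yaw",np.arctan2(x[1],x[0]),"centre",(a+b)/2-.12*x)
E
```

```text
[0.60705787 0.48814572] [0.64164084 0.3152425 ] 0.17632783798282436 yaw 0.19740847335583425 centre [0.50667998 0.37815865]
```

Request:
move_tool:
  increments:
    - {"ty":-0.0019,"tz":0.0625,"finger_gap":0}
    - {"ty":-0.0019,"tz":0.1063,"finger_gap":0}
    - {"ty":-0.0019,"tz":0.125,"finger_gap":0}
    - {"ty":-0.0019,"tz":0.1331,"finger_gap":0}
    - {"ty":-0.0019,"tz":0.1331,"finger_gap":0}
    - {"ty":-0.0019,"tz":0.1331,"finger_gap":0.45}
    - {"ty":-0.0019,"tz":0.1331,"finger_gap":0.45}
    - {"ty":-0.0019,"tz":0.1331,"finger_gap":0.45}
    - {"ty":-0.0019,"tz":0.0625,"finger_gap":0.45}
    - {"ty":-0.0019,"finger_gap":0.45}
    - {"ty":-0.0019,"finger_gap":0.45}
    - {"ty":-0.0019,"finger_gap":0.45}

```text
clock: 6.88
position: [0.5249, 0.4262, 0.1185]
ee_rot: [0.995, 0.097, 0.0, 0.0]
ft_force: [0.6, -0.2, 0.3]
grip_width: 0.453
grasp_force: 0.0
```

```bash
python3 go.py .459 -.078 .12 .411
```

```text
yaw 0.195 rz -0.216 d [-0.1622  0.4819 -0.0013] dist 0.508 tilt [ 0.     0.001 -1.   ] j [-0.2   0.66 -0.82  1.41  0.49  1.28 -2.42]
```

To row units: 0.4819 m / 0.8 = 0.6024, 0.12 m / 0.8 = 0.15, -0.216 rad / 3.1416 = -0.0688.

Request:
move_tool:
  increments:
    - {"az":-0.0318,"tx":-0.0253,"ty":0.075,"finger_gap":0.6}
    - {"az":-0.0688,"tx":-0.0505,"ty":0.15,"finger_gap":0.6}
    - {"az":-0.0688,"tx":-0.0758,"ty":0.225,"finger_gap":0.6}
    - {"az":-0.0688,"tx":-0.101,"ty":0.3,"finger_gap":0.6}
    - {"az":-0.0688,"tx":-0.1263,"ty":0.375,"finger_gap":0.6}
    - {"az":-0.0688,"tx":-0.1515,"ty":0.45,"finger_gap":0.6}
    - {"az":-0.0688,"tx":-0.1768,"ty":0.525,"finger_gap":0.6}
    - {"az":-0.0688,"tx":-0.2028,"ty":0.6024,"finger_gap":0.6}
    - {"az":-0.0688,"tx":-0.2028,"ty":0.6024,"tz":0.025,"finger_gap":0.6}
    - {"az":-0.0688,"tx":-0.2028,"ty":0.6024,"tz":0.025,"finger_gap":0.6}
    - {"az":-0.0688,"tx":-0.2028,"ty":0.6024,"tz":0.075,"finger_gap":0.6}
    - {"az":-0.0688,"tx":-0.2028,"ty":0.6024,"tz":0.125,"finger_gap":0.6}
    - {"az":-0.0688,"tx":-0.2028,"ty":0.6024,"tz":0.1406,"finger_gap":0.6}
    - {"az":-0.0688,"tx":-0.2028,"ty":0.6024,"tz":0.1406,"finger_gap":0.6}
    - {"az":-0.0688,"tx":-0.2028,"ty":0.6024,"tz":0.1406,"finger_gap":0}
    - {"az":-0.0688,"tx":-0.2028,"ty":0.6024,"tz":0.1406,"finger_gap":0}
    - {"az":-0.0688,"tx":-0.2028,"ty":0.6024,"tz":0.1406,"finger_gap":0}
    - {"az":-0.0688,"tx":-0.2028,"ty":0.6024,"tz":0.1406,"finger_gap":0}
    - {"az":-0.0688,"tx":-0.2028,"ty":0.6024,"tz":0.1406,"finger_gap":0}
  squeeze: 60

```text
clock: 9.25
position: [0.4601, -0.0779, 0.0079]
ee_rot: [0.979, 0.204, 0.001, 0.001]
ft_force: [-2.6, 1.1, 9.4]
grip_width: 0.238
grasp_force: 58.8
```

```bash
python3 go.py .5425 .343 .12 .195
```

```text
yaw 0.411 rz 0.216 d [ 0.2437 -0.3528 -0.1125] dist 0.443 tilt [ 0.001  0.002 -1.   ] j [ 0.8   0.37 -0.81  2.05  0.35  0.86 -1.37]
```

To row units: -0.3528 m / 0.8 = -0.441, 0.034 m / 0.8 = 0.0425, 0.216 rad / 3.1416 = 0.0688.

Request:
move_tool:
  increments:
    - {"tz":-0.075,"finger_gap":0}
    - {"tz":-0.1406,"finger_gap":0}
    - {"az":0.0318,"tx":0.0425,"ty":-0.0613,"tz":-0.1406,"finger_gap":0}
    - {"az":0.0688,"tx":0.085,"ty":-0.1225,"tz":-0.1406,"finger_gap":0}
    - {"az":0.0688,"tx":0.125,"ty":-0.1813,"tz":-0.1406,"finger_gap":0}
    - {"az":0.0688,"tx":0.1675,"ty":-0.2425,"tz":-0.1406,"finger_gap":0}
    - {"az":0.0688,"tx":0.21,"ty":-0.3038,"tz":-0.1406,"finger_gap":0}
    - {"az":0.0688,"tx":0.25,"ty":-0.3625,"tz":-0.1406,"finger_gap":0}
    - {"az":0.0688,"tx":0.3046,"ty":-0.441,"tz":-0.1406,"finger_gap":0}
    - {"az":0.0688,"tx":0.3046,"ty":-0.441,"tz":-0.1406,"finger_gap":0}
    - {"az":0.0688,"tx":0.3046,"ty":-0.441,"tz":-0.1406,"finger_gap":0}
    - {"az":0.0688,"tx":0.3046,"ty":-0.441,"tz":-0.1406,"finger_gap":0}

```text
clock: 10.75
position: [0.5423, 0.341, 0.1189]
ee_rot: [0.995, 0.096, 0.0, 0.001]
ft_force: [0.4, 0.5, -2.1]
grip_width: 0.23
grasp_force: 60.0
```

```bash
python3 go.py .5425 .343 .0135 .195
```

```text
yaw 0.193 rz -0.002 d [ 0.0006 -0.0021  0.1054] dist 0.105 tilt [ 0.     0.001 -1.   ] j [ 0.01  0.61 -0.89  1.51  0.49  1.25 -2.33]
```

To row units: -0.11 m / 0.8 = -0.1375, -0.06 m / 0.8 = -0.075.

Request:
move_tool:
  increments:
    - {"tz":0.0625,"finger_gap":0}
    - {"tz":0.1063,"finger_gap":0}
    - {"tz":0.125,"finger_gap":0}
    - {"tz":0.1306,"finger_gap":0}
    - {"tz":0.1306,"finger_gap":0}
    - {"tz":0.1306,"finger_gap":0.45}
    - {"tz":0.1306,"finger_gap":0.45}
    - {"tz":0.1306,"finger_gap":0.45}
    - {"tz":0.0625,"finger_gap":0.45}
    - {"finger_gap":0.45}
    - {"tz":-0.075,"finger_gap":0.45}
    - {"tz":-0.1375,"finger_gap":0.45}
    - {"tz":-0.1375,"finger_gap":0.45}
    - {"tz":-0.1375,"finger_gap":0.45}

```text
clock: 12.5
position: [0.5415, 0.3428, 0.2283]
ee_rot: [0.995, 0.097, -0.0, 0.0]
ft_force: [-0.4, -0.0, -0.4]
grip_width: 0.448
grasp_force: 0.0
```

```bash
python3 snap.py w4; python3 go.py .6 .02 .23 0.195
```

```text
12.5 [0.5415 0.3428 0.2283] 0.019037568009837053
yaw 0.195 rz -0.0 d [-0.0049  0.3279 -0.0021] dist 0.328 tilt [-0.001  0.001 -1.   ] j [ 0.02  0.53 -0.94  1.38  0.42  1.44 -2.28]
```

View pics/w4.png

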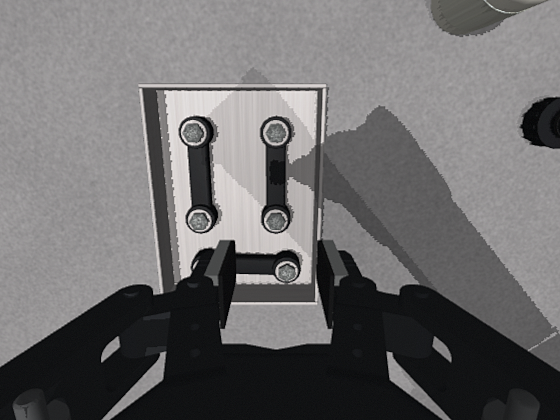

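The picture shows both links well inside the tray, bolts (196,132)/(200,219) and (275,131)/(277,219), with the sample at (250,265). The bottle is untouched. Next is the cap.

To row units: 0.248 m / 0.8 = 0.31, 0.186 m / 0.8 = 0.2325.

Request:
move_tool:
  increments:
    - {"ty":0.0775,"finger_gap":1}
    - {"ty":0.155,"finger_gap":1}
    - {"ty":0.2325,"finger_gap":1}
    - {"ty":0.31,"finger_gap":1}
    - {"ty":0.31,"finger_gap":1}
    - {"ty":0.31,"finger_gap":1}
    - {"ty":0.31,"finger_gap":1}

```text
clock: 13.42
position: [0.589, 0.1016, 0.2284]
ee_rot: [0.995, 0.099, -0.0, -0.0]
ft_force: [-0.1, 0.5, -0.1]
grip_width: 1.002
grasp_force: 0.0
```

```bash
python3 snap.py w5
```

```text
13.425 [0.589  0.1016 0.2284] 0.0057016892782007465
```

Request:
move_tool:
  increments:
    - {"tx":-0.0063,"ty":0.0625,"finger_gap":1}
    - {"tx":-0.0113,"ty":0.125,"finger_gap":1}
    - {"tx":-0.0113,"ty":0.125,"finger_gap":1}
    - {"tx":-0.0113,"ty":0.125,"finger_gap":1}

```text
clock: 13.98
position: [0.6, 0.0013, 0.2288]
ee_rot: [0.995, 0.098, -0.0, -0.0]
ft_force: [-0.2, 0.1, -0.2]
grip_width: 0.995
grasp_force: 0.0
```

```bash
python3 snap.py w6
python3 - <<'E'
from m import *
ims=[cv2.imread(f"pics/w{i}.png") for i in(5,6)]
for i,im in zip((5,6),ims):
    m,k=blobs(im,(0,0,560,230),45,200)
    for c in k: print(i,cv2.boundingRect(c),cv2.contourArea(c),np.round(cv2.minEnclosingCircle(c),1) if 0 else cv2.minEnclosingCircle(c))
cv2.imwrite("pics/w56.png",np.hstack([cv2.resize(i,(400,300)) for i in ims]))
E
```

```text
13.975 [0.6    0.0013 0.2288] 0.01712948163871137
5 (26, 116, 57, 114) 2305.5 ((50.5, 173.0), 58.67079162597656)
5 (304, 96, 48, 53) 1429.5 ((326.0263671875, 122.15486145019531), 26.32946014404297)
6 (203, 89, 52, 51) 1961.5 ((228.40049743652344, 113.75621795654297), 26.93000602722168)
```

View pics/w56.png

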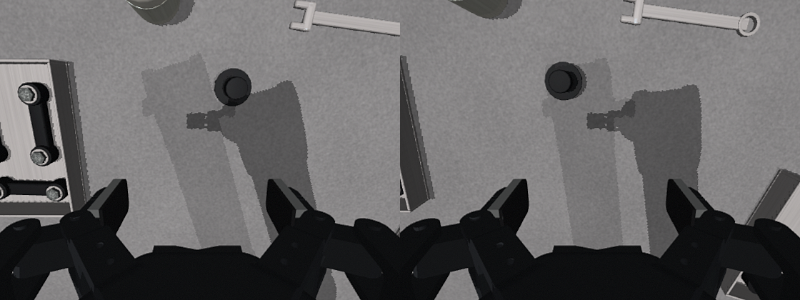

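The two views show the cap: flange blob at (326,122) and (228,114), stem top at about (330,123) and (227,113) in full-frame pixels. The wrench is behind it.

```bash
python3 - <<'E'
from m import *
def report(n,u,v):
    x,e=tri([ray(wc("w5"),u),ray(wc("w6"),v)]);print(n,np.round(u,1),np.round(v,1),x.round(4),round(e,4))
report("flange",(326,122.2),(228.4,113.8))
out=[]
for n,p in(("w5",(329,123)),("w6",(227,113))):
    im=cv2.imread(f"pics/{n}.png");x,y=p[0]-32,p[1]-32
    g=cv2.cvtColor(im,cv2.COLOR_BGR2GRAY)[y:y+64,x:x+64];g=np.clip(g.astype(float)*6,0,255).astype(np.uint8)
    w=cv2.GaussianBlur(cv2.resize(g,None,fx=6,fy=6,interpolation=cv2.INTER_CUBIC),(9,9),0)
    c=cv2.HoughCircles(w,cv2.HOUGH_GRADIENT,1,400,param1=60,param2=8,minRadius=72,maxRadius=126)
    c=c[0,0];out.append(c[:2]/6+[x,y]);print(n,c/6)
    cv2.circle(w,(int(c[0]),int(c[1])),int(c[2]),255,1)
    cv2.imwrite(f"pics/c{n}.png",w)
report("stem",*out)
cv2.imwrite("pics/c56.png",np.hstack([cv2.imread(f"pics/cw{i}.png") for i in(5,6)]))
E
```

```text
flange [326.  122.2] [228.4 113.8] [0.6556 0.0619 0.0268] 0.0002
w5 [34.75     33.083332 15.566667]
w6 [29.583334 32.416668 17.15    ]
stem [331.8 124.1] [224.6 113.4] [0.6556 0.0611 0.0581] 0.0005
```

View pics/c56.png

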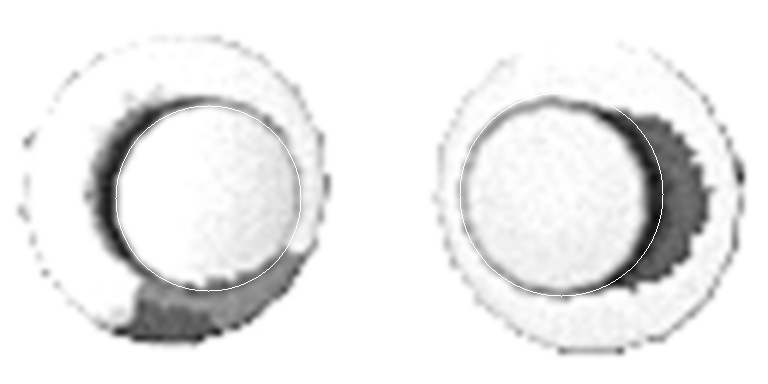

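The enhanced crops show the circles fitting the stem tops, so the cap is at (0.656, 0.061), with the stem top at about 58 mm and the flange at about 27 mm.

```bash
python3 go.py .6556 .0615 .032 .197
```

```text
yaw 0.197 rz 0.0 d [ 0.0662 -0.0474  0.1969] dist 0.213 tilt [ 0.    -0.001 -1.   ] j [ 0.61  0.41 -0.9   1.5   0.33  1.39 -1.68]
```

To row units: 0.1965 m / 0.8 = 0.2456, 0.18 m / 0.8 = 0.225.

Request:
move_tool:
  increments:
    - {"tx":0.0563,"ty":-0.0375,"tz":0.025,"finger_gap":0.9}
    - {"tx":0.0828,"ty":-0.0593,"tz":0.075,"finger_gap":0.9}
    - {"tx":0.0828,"ty":-0.0593,"tz":0.125,"finger_gap":0.9}
    - {"tx":0.0828,"ty":-0.0593,"tz":0.125,"finger_gap":0.9}
    - {"tx":0.0828,"ty":-0.0593,"tz":0.175,"finger_gap":0.9}
    - {"tx":0.0828,"ty":-0.0593,"tz":0.225,"finger_gap":0.9}
    - {"tx":0.0828,"ty":-0.0593,"tz":0.2456,"finger_gap":0.9}
    - {"tx":0.0828,"ty":-0.0593,"tz":0.2456,"finger_gap":0.9}
    - {"tx":0.0828,"ty":-0.0593,"tz":0.2456,"finger_gap":0}
    - {"tx":0.0828,"ty":-0.0593,"tz":0.2456,"finger_gap":0}
    - {"tx":0.0828,"ty":-0.0593,"tz":0.2456,"finger_gap":0}
    - {"tx":0.0828,"ty":-0.0593,"tz":0.2456,"finger_gap":0}
    - {"tx":0.0828,"ty":-0.0593,"tz":0.2456,"finger_gap":0}
  squeeze: 40

```text
clock: 15.65
position: [0.6566, 0.0593, 0.0337]
ee_rot: [0.995, 0.097, 0.001, 0.0]
ft_force: [-0.5, 0.2, 6.6]
grip_width: 0.334
grasp_force: 39.2
```

```bash
python3 go.py .4755 -.395 .14 .197
```

```text
yaw 0.195 rz -0.002 d [-0.2654  0.4107 -0.1066] dist 0.501 tilt [ 0.002  0.    -1.   ] j [ 0.4   0.71 -0.79  1.53  0.54  1.13 -1.88]
```

Request:
move_tool:
  increments:
    - {"tz":-0.0688,"finger_gap":0}
    - {"tz":-0.1333,"finger_gap":0}
    - {"tx":-0.0391,"ty":0.0605,"tz":-0.1333,"finger_gap":0}
    - {"tx":-0.078,"ty":0.1208,"tz":-0.1333,"finger_gap":0}
    - {"tx":-0.117,"ty":0.1811,"tz":-0.1333,"finger_gap":0}
    - {"tx":-0.1563,"ty":0.2415,"tz":-0.1333,"finger_gap":0}
    - {"tx":-0.195,"ty":0.3019,"tz":-0.1333,"finger_gap":0}
    - {"tx":-0.2338,"ty":0.3625,"tz":-0.1333,"finger_gap":0}
    - {"tx":-0.273,"ty":0.4225,"tz":-0.1333,"finger_gap":0}
    - {"tx":-0.3318,"ty":0.5134,"tz":-0.1333,"finger_gap":0}
    - {"tx":-0.3318,"ty":0.5134,"tz":-0.1333,"finger_gap":0}
    - {"tx":-0.3318,"ty":0.5134,"tz":-0.1333,"finger_gap":0}
    - {"tx":-0.3318,"ty":0.5134,"tz":-0.1333,"finger_gap":0}

```text
clock: 17.27
position: [0.4759, -0.3936, 0.1392]
ee_rot: [0.995, 0.098, 0.0, -0.0]
ft_force: [0.8, -1.1, -0.7]
grip_width: 0.341
grasp_force: 39.7
```

```bash
python3 go.py .4755 -.395 .0395 .197; python3 snap.py w7
```

```text
yaw 0.196 rz -0.001 d [-0.0007  0.0013  0.0997] dist 0.1 tilt [ 0.001 -0.    -1.   ] j [ 1.21  0.5  -0.78  1.56  0.36  1.23 -1.01]
17.275 [ 0.4759 -0.3936  0.1392] 0.012781250225358561
```

View pics/w7.png

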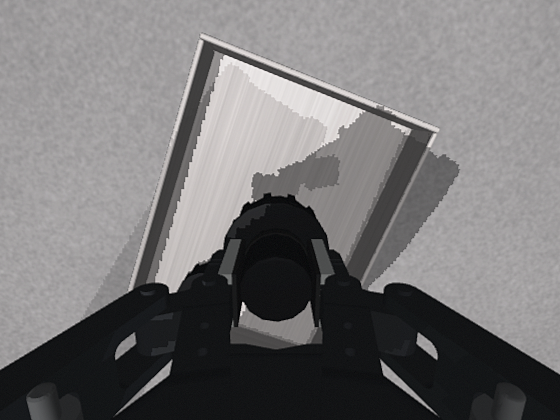

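The picture shows the held cap centred over the tray, clear of the walls (far rim corners at (203,37) and (437,130)). I'll lower and release it.

To row units: -0.1 m / 0.8 = -0.125, 0.097 m / 0.8 = 0.1213.

Request:
move_tool:
  increments:
    - {"tz":0.0625,"finger_gap":0}
    - {"tz":0.1063,"finger_gap":0}
    - {"tz":0.1213,"finger_gap":0}
    - {"tz":0.125,"finger_gap":0}
    - {"tz":0.125,"finger_gap":0}
    - {"tz":0.125,"finger_gap":0.7}
    - {"tz":0.125,"finger_gap":0.7}
    - {"tz":0.125,"finger_gap":0.7}
    - {"tz":0.0625,"finger_gap":0.7}
    - {"finger_gap":0.7}
    - {"tx":-0.075,"tz":-0.075,"finger_gap":0.7}
    - {"tx":-0.125,"tz":-0.1125,"finger_gap":0.7}
    - {"tx":-0.125,"tz":-0.1125,"finger_gap":0.7}
    - {"tx":-0.125,"tz":-0.1125,"finger_gap":0.7}

```text
clock: 19.08
position: [0.3768, -0.4147, 0.2292]
ee_rot: [0.995, 0.097, 0.0, 0.001]
ft_force: [0.5, 0.9, -0.5]
grip_width: 0.7
grasp_force: 0.0
```

```bash
python3 snap.py w8
python3 - <<'E'
from h import *
a=manip.camera("scene");cv2.imwrite("pics/scene1.png",a)
cv2.imwrite("pics/fin.png",np.hstack([cv2.resize(cv2.imread("pics/w8.png"),(400,300)),cv2.resize(a,(400,300))]))
E
```

```text
19.075 [ 0.3768 -0.4147  0.2292] 0.03393774846828912
```

View pics/fin.png

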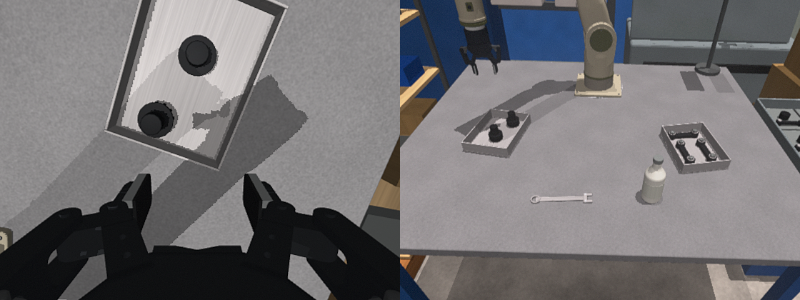

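Both caps stand in the cap tray (wrist half: (197,55) and (155,118)), and all three connectors lie in the link tray. The bottle and wrench haven't moved, and the gripper is clear.

```bash
python3 -c "
from workcell import manip
print(manip.hand_in())"
```

```text
the job is handed in; nothing more can be done
None
```

The job is handed in after about 19 s of the 64 s: the final picture shows both connectors and the cap inside their matching trays with the parts already there, and the bottle and wrench in place, though the hand-in returned no verdict.

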